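# Hang the palm sander on the bench balancer

## Robot

A 6-joint arm with a two-finger parallel gripper is mounted at the origin on the work surface. World frame = base frame: x ahead of the robot, y to its left, z up, the work surface at z = 0. Lengths are in mm, angles in rad, forces in N, time in s.
With the tool pointing down it reaches from about 350 to 975 mm from the base axis. Payload 7.1 kg.
Tool frame: the origin (TCP) lies midway between the tips of the shut fingers; the grasp point (between the pads) lies 19 mm behind it; z points along the fingers, y is the line along which they close (so a half turn about z gives the same grasp; the last joint's range is limited). The gripper opens to 88 mm and grips with 3 to 60 N. Pads are 20 mm wide; open, the fingers measure 115 mm over their backs; the gripper's body (75 mm by 178 mm) begins 61 mm behind the grasp point.
Start: joints at [1.319, 0.423, 1.63, -0, 1.089, -0.019], TCP at [144.158, 608.131, 222.675] pointing down, gripper open.
Joint ranges: [-3, 3], [-0.9, 2.11], [0.09, 2.58], [-1.31, 4.45], [0.11, 2.69], [-2.54, 2.54]. Speed limits (rad/s): [2.39, 2.39, 3.01, 3.14, 3.14, 3.14].

## Interface

Orientations are given as a rotation vector (axis times angle).
In Python, from workcell import ctrl gives the robot as it stands.
- The arm moves only by the shell command python3 -m inch 'ROWS' [OPENING]. ROWS is JSON, a list of rows, each an object with "xyz": the shift along the tool's x, y, z in mm, a list of three; "rot": the turn, a rotation vector about the tool's x, y, z in rad, a list of three. In form: [{"xyz": [dx, dy, dz], "rot": [ax, ay, az]}, ...]. A call has 1 to 12 rows; each row is the pose to reach, as a shift and turn from the pose commanded when the call began, along the tool's axes at that moment; what a row does not reach only later rows make up. A row lasts 1/12 s, in which the tool goes at most 41.7 mm and 7.16 degrees, less where a joint would pass 70% of its speed; a pose out of reach is approached as far as the arm can. A call with a gripper value outside its range is refused whole. OPENING is the closure in counts, from 0 (fully open) to 255 (shut), set as the call begins (- or left out, the last holds). The fingers move at their own pace and stop on an object; the grip force is fixed at half the most. Time passes only in rows, so rows that repeat a pose let the fingers close. It gives the time, the measured TCP pose, the force, the opening and the grip force at its end, in the units of the state.
- ctrl.get_obs(): the state, without advancing time (a new reading comes with each control period).
- ctrl.get_image(name): name is "side" or "top" or "wrist"; returns the picture (400x640x3 uint8, red, green, blue); there is no depth.
- ctrl.camera_model(name): a dict with "fx", "fy", "cx", "cy" (pixels), "k1" (the pictures are not rectified: a ray, as slopes to the right and down, at radius r is drawn at 1 + k1 r^2 times it, then the intrinsics apply), "position" and "attitude" of the camera in the world. Camera axes: x right, y up, looking along -z (the intrinsics and any distortion apply to the point x, -y, -z); pixel columns grow to the right and rows downward; lengths in mm; the calibration is good to about 2 mm. A picture is of the moment at which its call begins: read the wrist's pose just before it. camera_model takes no time and is no camera call; for the wrist camera it gives the pose at the moment of the call.
- ctrl.close_job(): hands the job in; it is judged then, once.
The state is a dict: "t": time; "qpos": joint angles; "qvel": joint speeds; "joint_torque": joint torques, N m; "ee_pos": TCP position; "orientation": TCP orientation; "ft_force": force on the tool from outside, world axes, zero at the start; "moment": the same for the moment, N m; "width": finger opening in mm; "grasp_force": force on a finger pad.
Only numpy, scipy, OpenCV 4.12 (cv2) and the standard library are available. Lean on these libraries where they do the work, as an engineer would, in place of code of your own. Each camera call takes 0.05 s, during which the arm holds its last target. There are 200 camera calls.

## Task

Take the balancer's boom by its upright rubber knob, pull the sprung hook down, run it sideways so that the hook goes under the wire bail of the palm sander that has one, and let the spring carry the sander up. Leave it hanging on the hook by its bail, still and clear of the bench, and leave the spare sander standing where it is.

Things in the scene. Friction and masses are not known exactly. Their poses are not given: they have to be found in the camera images.
- sander: Palm sander with a wire bail, 0.55 kg, loose, on a round pad 125 across. Body top at z = 85 mm, 74 wide. Bail: 6 mm wire in its x-z plane, legs at x = +-37 from z = 58, bar's centre at z = 145 mid-span, 134 at the legs; opening below it 57 high, 68 wide. Origin: centre of pad underside, z up. Stands within 15 mm of the hook's line of travel, to +y of its start, bail across it within 15 deg.
- hook (a point): Seat of a J hook of 8 mm wire: wire centre at its lowest, 200 mm above bench when up. Axes: z up; J in y-z plane, shank at y = -20, free tip at y = +21 mm reaching z = +24; it enters a bail moving +y. Moves only down, 125 mm, on a spring (9 N up at top, 14 N 100 mm down), and along its y with its trolley (drag 1 N). Let go, it rises to the top, sander too.
- grip (a point): Middle of the upright black knob (28 mm dia, 40 tall) on the boom's near end, gripped from above; 20 mm above the boom's top. Rigid with the hook, whose seat is 20 mm to +y and 108 mm below; same axes. Boom: 24 wide, 18 thick, underside 70 mm above the seat, runs +x to a slim mast 190 mm away with a round head, 68 mm wide, up to 400 mm above bench.
- spare_sander: Spare palm sander, the same but without a bail, 85 mm tall, loose; stands on the same line, on either side of the other, 130 to 245 mm from it centre to centre. Not to be moved. Origin: centre of pad underside.
Mind the look-alikes: they are no part of the job. Leave any orange, pink or red look-alike of the sander alone.

How it is judged (in metres and radians):
On the way:
1. the hook has been pulled down at least 70 mm while the sander still stands on the bench (height (world z) of hook below 0.13 m and height (world z) of sander below 0.01 m), for 0.1 s.
At the end, for the whole second after the job is handed in: The sander hangs by its bail: hook seat within 30 mm along and 25 mm across the bail of its middle, 115 to 150 mm above the sander's origin; origin over 30 mm above the bench, lean under 25 degrees, slower than 60 mm/s; spare sander upright within 40 mm of its start (x of hook in the frame of sander between -0.03 and 0.03 m and y of hook in the frame of sander between -0.025 and 0.025 m and z of hook in the frame of sander between 0.115 and 0.15 m and height (world z) of sander above 0.03 m and angle between sander's own z axis and vertical below 0.45 rad and linear speed of sander below 0.06 m/s and distance of spare_sander from where it was at the start of the episode below 0.04 m and angle between spare_sander's own z axis and vertical below 0.2 rad); the robot touches nothing.
It fails at once if the spare sander is knocked over or pushed more than 40 mm (distance of spare_sander from where it was at the start of the episode above 0.04 m or angle between spare_sander's own z axis and vertical above 0.3 rad).
It also fails if it takes over 48 s, if anything falls off the work surface, if the arm or the gripper's body presses on something with over 40 N, if the wrist force passes 120 N, or if a joint passes its speed limit or range.

## Working session

There is one attempt and no reset: what is moved stays moved. The work goes in short steps, Python scripts to look and compute and a shell command to move; the robot and the scene stay as the last step left them, time stands still between calls to the robot, and variables do not carry over. Pictures are saved under pics/ and viewed, at most 10 in all, crops included, and the job is handed in when it is done.

```bash
mkdir -p pics; cat > h.py <<'E'
import numpy as np,cv2
from scipy.spatial.transform import Rotation as R
from workcell import ctrl
def snap(n,f):
    m=ctrl.camera_model(n); im=ctrl.get_image(n); cv2.imwrite('pics/'+f,cv2.cvtColor(np.asarray(im),cv2.COLOR_RGB2BGR)); return m
def att(m):
    a=np.array(m['attitude'],float)
    return a if a.shape==(3,3) else R.from_rotvec(a).as_matrix()
def ray(m,u,v):
    x,y=(u-m['cx'])/m['fx'],(v-m['cy'])/m['fy']; X,Y=x,y
    for _ in range(30):
        s=1+m['k1']*(X*X+Y*Y); X,Y=x/s,y/s
    d=att(m)@np.array([X,-Y,-1]); return np.array(m['position'],float),d/np.linalg.norm(d)
def atz(m,u,v,z):
    p,d=ray(m,u,v); return p+d*(z-p[2])/d[2]
def tri(*obs):
    A=np.zeros((3,3));b=np.zeros(3);L=[]
    for m,u,v in obs:
        p,d=ray(m,u,v);P=np.eye(3)-np.outer(d,d);A+=P;b+=P@p;L.append((p,P))
    x=np.linalg.solve(A,b); return x,[np.linalg.norm(P@(x-p)) for p,P in L]
def proj(m,X):
    c=att(m).T@(np.array(X,float)-m['position']); x,y=c[0]/-c[2],-c[1]/-c[2]; s=1+m['k1']*(x*x+y*y)
    return m['cx']+m['fx']*x*s, m['cy']+m['fy']*y*s
E
python3 - <<'E'
from h import *
for n in ['side','top','wrist']:
    m=snap(n,n+'0.png'); print(n,m)
o=ctrl.get_obs(); print(o)
E
```

```text
side {'fx': 515.2018745252229, 'fy': 515.2018745252229, 'cx': 317.0339998241219, 'cy': 197.15670697853915, 'k1': -0.025174188764268014, 'position': array([  -2.52903328, -775.14157852,  878.92776256]), 'attitude': array([ 0.92154587, -0.21711326, -0.39628277])}
top {'fx': 448.17132517503467, 'fy': 448.17132517503467, 'cx': 325.58011206785795, 'cy': 199.5624391906808, 'k1': 0.04329006388899502, 'position': array([ 207.03587441,   84.5175508 , 1280.02838962]), 'attitude': array([ 0.14955107, -0.12969306, -1.55165917])}
wrist {'fx': 315.2188864510931, 'fy': 315.2188864510931, 'cx': 321.867184571217, 'cy': 204.28718256814608, 'k1': -0.010445218701639818, 'position': array([ 75.18405239, 624.44565707, 384.14747095]), 'attitude': array([-0.2231973 , -0.17535109,  1.33018783])}
{'t': 0.15, 'qpos': array([ 1.31898402e+00,  4.23677888e-01,  1.63046360e+00, -5.77990351e-06,
        1.08862324e+00, -1.90136981e-02]), 'qvel': array([-1.05861844e-03, -2.94360203e-03, -2.93600653e-03,  9.44032538e-04,
       -1.20494822e-04,  3.05482371e-05]), 'joint_torque': array([ 4.25329335e-04, -5.44982207e+01, -2.73919344e+01,  6.43897732e-02,
        2.04970362e-02, -9.90593344e-05]), 'ee_pos': array([144.06977611, 607.74152637, 222.09240033]), 'orientation': array([-3.64831966e-01, -3.12018211e+00,  1.82523228e-03]), 'ft_force': array([ 1.07714317, -0.39665967, -0.24551533]), 'moment': array([-0.01360834, -0.0226468 ,  0.00854955]), 'grasp_force': 0.0, 'width': 87.88035849159431}
```

View pics/side0.png

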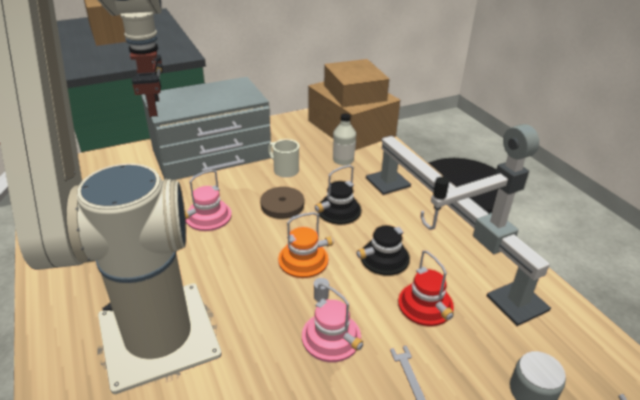

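View pics/top0.png

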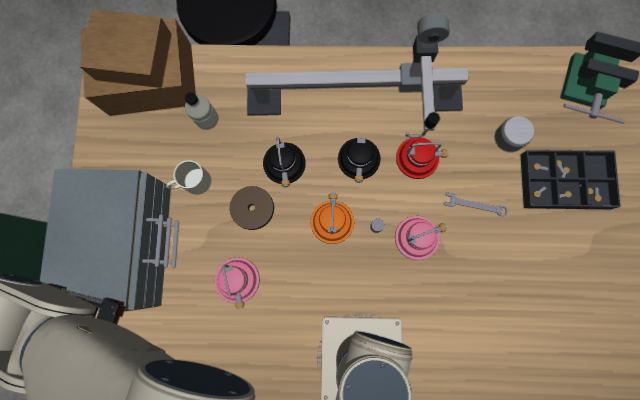

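Side view: knob at (440,187), hook at (430,220), bailed black sander at (340,198), bail-less black one at (387,247). Top view: knob (432,121), bailed black sander (284,162), spare (359,158).

Possible confusions, in top-view pixels:
- red (417,157)
- orange (332,221)
- pink (417,237) and (238,280)
- spare (359,158)

I choose the black one with the bail, at (284,162). Next is a close crop of it.

```bash
python3 - <<'E'
import cv2,numpy as np
t=cv2.imread('pics/top0.png');s=cv2.imread('pics/side0.png')
def c(im,x,y,w,h,k): return cv2.resize(im[y:y+h,x:x+w],None,fx=k,fy=k,interpolation=cv2.INTER_CUBIC)
a=np.vstack([c(t,250,125,80,60,5),c(t,400,100,80,60,5)])
b=np.vstack([c(s,305,160,80,60,5),c(s,405,170,80,60,5)])
cv2.imwrite('pics/c1.png',np.hstack([a,b]))
E
```

```text
(no output)
```

View pics/c1.png

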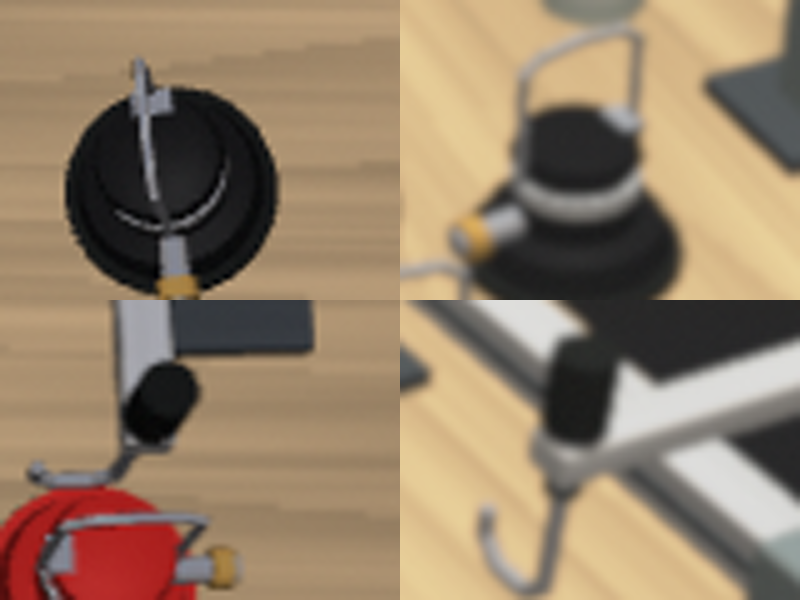

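The crop confirms the choice: a black body with a plain wire bail. Its bar runs from top (278,137) to (284,172). The knob's top face is at top (434.4,117.6) and side (442.4,179.6).

```bash
python3 - <<'E'
from h import *
np.set_printoptions(precision=1,suppress=True)
T=ctrl.camera_model('top');S=ctrl.camera_model('side')
f=lambda a,b:print(*tri((T,*a),(S,*b)))
print('knobtop');f((434.4,117.6),(442.4,179.6))
print('knobbot');f((429.6,126),(440.2,197))
print('tip');f((407.2,133.6),(422.4,211.6))
print('bail far/near');f((278,137.2),(352.3,166.4));f((283.4,171.5),(329.4,175))
print('pad',atz(T,284.2,162.8,8),'spare',atz(T,359,158,8), 'red',atz(T,417,157,8))
print('rail');f((247,74),(388,138));f((467,69),(546,264))
E
```

```text
knobtop
[ 566.2 -140.3  328.3] [np.float64(0.0008551504223300748), np.float64(0.0008551504221920634)]
knobbot
[ 564.9 -140.4  286.2] [np.float64(3.3474436333691857), np.float64(3.3474436333691515)]
tip
[565.4 -98.5 221.3] [np.float64(0.5301981130741386), np.float64(0.5301981130740907)]
bail far/near
[579.8 229.7 136.8] [np.float64(0.2470284339834917), np.float64(0.24702843398351326)]
[492.6 209.1 143.3] [np.float64(8.401748317324177), np.float64(8.401748317324088)]
pad [543.7 225.4   8. ] spare [561.    6.5   8. ] red [ 565.9 -162.6    8. ]
rail
[751.5 321.  138.5] [np.float64(4.641661374328975), np.float64(4.641661374328776)]
[ 771.8 -273.1  142.5] [np.float64(1.9274848169823642), np.float64(1.9274848169823908)]
```

```bash
cat >> h.py <<'E'
np.set_printoptions(precision=2,suppress=True)
def goal(xyz,yd=(-0.034,0.9994,0)):
    o=ctrl.get_obs(); A=R.from_rotvec(o['orientation']).as_matrix()
    y=np.array(yd)/np.linalg.norm(yd); z=np.array([0,0,-1.]); B=np.c_[np.cross(y,z),y,z]
    print('t',o['t'],'at',o['ee_pos'],'F',o['ft_force'],'w',o['width'],o['grasp_force'])
    print('xyz',A.T@(np.array(xyz)-o['ee_pos']),'rot',R.from_matrix(A.T@B).as_rotvec())
E
python3 - <<'E'
from h import *
goal((144,608,430)); goal((540,-125,430))
E
```

```text
t 0.15 at [144.07 607.74 222.09] F [ 1.08 -0.4  -0.25] w 87.88035849159431 0.0
xyz [   0.13   -0.01 -207.91] rot [-0.   -0.   -0.27]
t 0.15 at [144.07 607.74 222.09] F [ 1.08 -0.4  -0.25] w 87.88035849159431 0.0
xyz [-554.29 -621.88 -207.19] rot [-0.   -0.   -0.27]
```

```bash
python3 -m inch '[{"xyz":[0,0,-40],"rot":[0,0,0]},{"xyz":[0,0,-80],"rot":[0,0,0]},{"xyz":[0,0,-120],"rot":[0,0,0]},{"xyz":[0,0,-160],"rot":[0,0,0]},{"xyz":[0,0,-208],"rot":[0,0,0]},{"xyz":[-277,-310,-208],"rot":[0,0,0]},{"xyz":[-277,-310,-208],"rot":[0,0,0]},{"xyz":[-277,-310,-208],"rot":[0,0,0]},{"xyz":[-277,-310,-208],"rot":[0,0,0]},{"xyz":[-277,-310,-208],"rot":[0,0,0]},{"xyz":[-277,-310,-208],"rot":[0,0,0]},{"xyz":[-277,-310,-208],"rot":[0,0,0]}]' 0
python3 - <<'E'
from h import *
goal((540,-125,430))
E
```

```text
t: 1.15
ee_pos: [283.3, 349.7, 428.7]
orientation: [0.364, 3.12, -0.0]
ft_force: [1.9, -0.8, 0.2]
width: 87.7
grasp_force: 0.0
t 1.15 at [283.28 349.75 428.67] F [ 1.9  -0.83  0.15] w 87.67483001780461 0.0
xyz [-359.06 -402.94   -1.27] rot [-0.    0.   -0.27]
```

```bash
python3 -m inch '[{"xyz":[-359,-403,-1],"rot":[0,0,-0.27]},{"xyz":[-359,-403,-1],"rot":[0,0,-0.27]},{"xyz":[-359,-403,-1],"rot":[0,0,-0.27]},{"xyz":[-359,-403,-1],"rot":[0,0,-0.27]},{"xyz":[-359,-403,-1],"rot":[0,0,-0.27]},{"xyz":[-359,-403,-1],"rot":[0,0,-0.27]},{"xyz":[-359,-403,-1],"rot":[0,0,-0.27]},{"xyz":[-359,-403,-1],"rot":[0,0,-0.27]},{"xyz":[-359,-403,-1],"rot":[0,0,-0.27]},{"xyz":[-359,-403,-1],"rot":[0,0,-0.27]},{"xyz":[-359,-403,-1],"rot":[0,0,-0.27]},{"xyz":[-359,-403,-1],"rot":[0,0,-0.27]}]'
python3 - <<'E'
from h import *
goal((565.5,-140.5,430))
E
```

```text
t: 2.15
ee_pos: [515.0, -79.5, 429.6]
orientation: [0.058, -3.141, -0.0]
ft_force: [0.5, -0.3, -0.5]
width: 87.8
grasp_force: 0.0
t 2.15 at [515.01 -79.47 429.57] F [ 0.46 -0.27 -0.52] w 87.75228319638857 0.0
xyz [-48.21 -62.84  -0.44] rot [ 0. -0.  0.]
```

```bash
python3 -m inch '[{"xyz":[-48,-63,0],"rot":[0,0,0]},{"xyz":[-48,-63,0],"rot":[0,0,0]},{"xyz":[-48,-63,0],"rot":[0,0,0]},{"xyz":[-48,-63,0],"rot":[0,0,0]},{"xyz":[-48,-63,0],"rot":[0,0,0]}]'
python3 - <<'E'
from h import *
m=snap('wrist','w1.png')
goal((565.5,-140.5,294))
print(proj(m,(566,-140.3,328)))
E
```

```text
t: 2.57
ee_pos: [564.5, -138.2, 429.1]
orientation: [0.058, -3.14, -0.001]
ft_force: [-0.1, -0.2, -0.4]
width: 87.9
grasp_force: 0.0
t 2.6167 at [ 564.31 -137.67  429.52] F [-0.04  0.22 -0.35] w 87.58313839029645 0.0
xyz [ -1.18  -2.93 135.52] rot [ 0. -0.  0.]
(np.float64(318.8752426091738), np.float64(205.89812076988963))
```

View pics/w1.png

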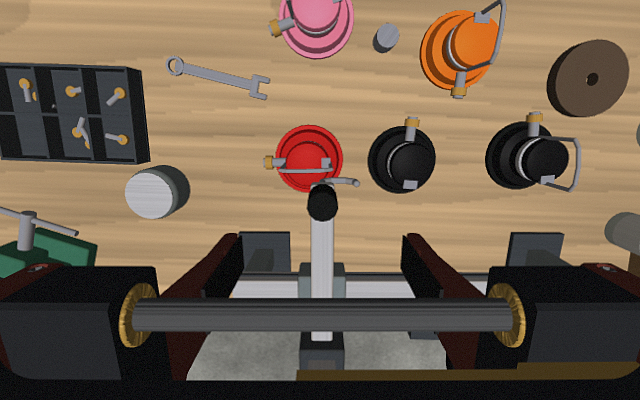

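The wrist view shows the knob's top at about (321,205), against (319,206) predicted from the two-view measurement, so they agree within 1 mm. The spare is at (402,160) and the target, with its bail, at (528,157). I'm descending now.

```bash
python3 -m inch '[{"xyz":[-1,-2,40],"rot":[0,0,0]},{"xyz":[-1,-2,80],"rot":[0,0,0]},{"xyz":[-1,-2,100],"rot":[0,0,0]},{"xyz":[-1,-2,115],"rot":[0,0,0]},{"xyz":[-1,-2,125],"rot":[0,0,0]},{"xyz":[-1,-2,132],"rot":[0,0,0]},{"xyz":[-1,-2,135],"rot":[0,0,0]},{"xyz":[-1,-2,135],"rot":[0,0,0]},{"xyz":[-1,-2,135],"rot":[0,0,0]}]' 0
python3 -m inch '[{"xyz":[0,0,0],"rot":[0,0,0]},{"xyz":[0,0,0],"rot":[0,0,0]},{"xyz":[0,0,0],"rot":[0,0,0]},{"xyz":[0,0,0],"rot":[0,0,0]},{"xyz":[0,0,0],"rot":[0,0,0]},{"xyz":[0,0,0],"rot":[0,0,0]},{"xyz":[0,0,0],"rot":[0,0,0]},{"xyz":[0,0,0],"rot":[0,0,0]},{"xyz":[0,0,0],"rot":[0,0,0]},{"xyz":[0,0,0],"rot":[0,0,0]},{"xyz":[0,0,0],"rot":[0,0,0]},{"xyz":[0,0,0],"rot":[0,0,0]}]' 255
```

```text
t: 3.37
ee_pos: [566.5, -140.3, 295.8]
orientation: [-0.059, 3.139, -0.001]
ft_force: [-0.1, -0.7, 0.1]
width: 88.2
grasp_force: 0.0
t: 4.37
ee_pos: [566.0, -140.3, 294.7]
orientation: [0.059, -3.141, -0.0]
ft_force: [-0.3, 1.5, 0.1]
width: 27.6
grasp_force: 30.0
```

```bash
python3 -m inch '[{"xyz":[0,10,0],"rot":[0,0,0]},{"xyz":[0,30,0],"rot":[0,0,0]},{"xyz":[0,50,0],"rot":[0,0,0]},{"xyz":[0,70,0],"rot":[0,0,0]},{"xyz":[0,90,0],"rot":[0,0,0]},{"xyz":[0,105,0],"rot":[0,0,0]},{"xyz":[0,115,0],"rot":[0,0,0]},{"xyz":[0,120,0],"rot":[0,0,0]},{"xyz":[0,120,0],"rot":[0,0,0]},{"xyz":[0,120,0],"rot":[0,0,0]}]'
python3 - <<'E'
from h import *
goal((557,130,294.7))
E
```

```text
t: 5.2
ee_pos: [562.0, -20.3, 294.7]
orientation: [-0.059, 3.14, 0.0]
ft_force: [4.9, 1.6, -3.8]
width: 27.4
grasp_force: 30.0
t 5.2 at [562.04 -20.34 294.67] F [ 4.86  1.6  -3.8 ] w 27.44276389225174 29.999340176582336
xyz [ -0.62 150.42  -0.  ] rot [0. 0. 0.]
```

```bash
python3 -m inch '[{"xyz":[-1,10,0],"rot":[0,0,0]},{"xyz":[-1,30,0],"rot":[0,0,0]},{"xyz":[-1,50,0],"rot":[0,0,0]},{"xyz":[-2,70,0],"rot":[0,0,0]},{"xyz":[-2,90,0],"rot":[0,0,0]},{"xyz":[-2,110,0],"rot":[0,0,0]},{"xyz":[-2,125,0],"rot":[0,0,0]},{"xyz":[-2,138,0],"rot":[0,0,0]},{"xyz":[-2,146,0],"rot":[0,0,0]},{"xyz":[-2,150,0],"rot":[0,0,0]},{"xyz":[-2,150,0],"rot":[0,0,0]},{"xyz":[-2,150,0],"rot":[0,0,0]}]'
python3 - <<'E'
from h import *
m=snap('side','s2.png');t=snap('top','t2.png')
s=cv2.imread('pics/s2.png');a=cv2.imread('pics/t2.png')
c=lambda im,x,y:cv2.resize(im[y:y+150,x:x+100],None,fx=4,fy=4,interpolation=cv2.INTER_CUBIC)
cv2.imwrite('pics/c2.png',np.hstack([c(s,305,120),c(a,240,60)]))
goal((557,130,294.7))
E
```

```text
t: 6.2
ee_pos: [557.2, 129.4, 294.6]
orientation: [0.058, -3.139, -0.0]
ft_force: [-5.6, -0.0, 2.8]
width: 27.5
grasp_force: 30.0
t 6.3 at [557.22 129.06 294.64] F [-5.34  1.21  2.9 ] w 27.487708553082477 30.000447034835815
xyz [ 0.18  0.95 -0.06] rot [ 0. -0.  0.]
```

View pics/c2.png

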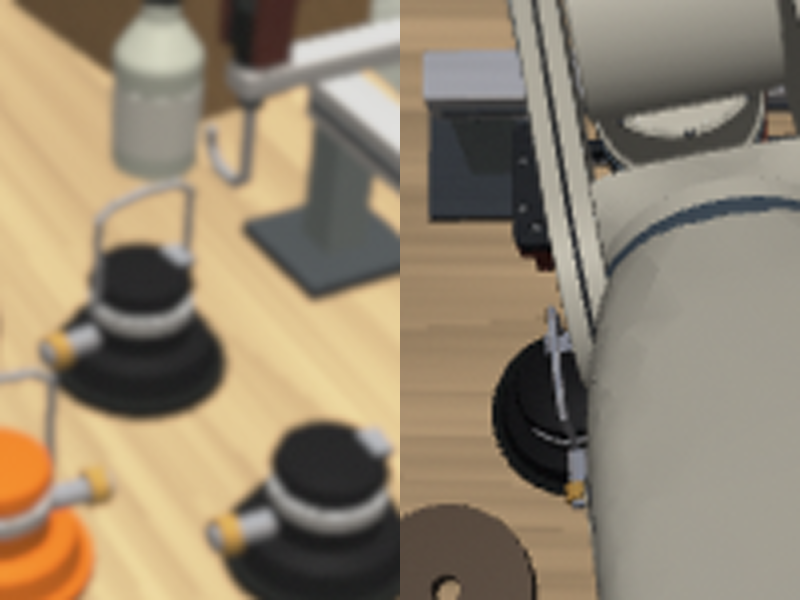

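The J hook hangs at side crop (235,180), before the bail at (145,200) and clear of both sanders. Now I pull it down 100 mm.

```bash
python3 -m inch '[{"xyz":[1,0,6],"rot":[0,0,0]},{"xyz":[1,0,18],"rot":[0,0,0]},{"xyz":[1,0,32],"rot":[0,0,0]},{"xyz":[1,0,46],"rot":[0,0,0]},{"xyz":[1,0,60],"rot":[0,0,0]},{"xyz":[1,0,74],"rot":[0,0,0]},{"xyz":[1,0,86],"rot":[0,0,0]},{"xyz":[1,0,95],"rot":[0,0,0]},{"xyz":[1,0,100],"rot":[0,0,0]},{"xyz":[1,0,100],"rot":[0,0,0]},{"xyz":[1,0,100],"rot":[0,0,0]}]'
python3 - <<'E'
from h import *
m=snap('side','s3.png');s=cv2.imread('pics/s3.png')
cv2.imwrite('pics/c3.png',cv2.resize(s[120:240,290:420],None,fx=5,fy=5,interpolation=cv2.INTER_CUBIC))
goal((553.5,208,194.7))
print('pred seat',proj(m,(556.5,149,100)),'bar mid',proj(m,(543.5,225.5,145)))
E
```

```text
t: 7.22
ee_pos: [557.2, 129.0, 196.0]
orientation: [-0.057, 3.141, 0.001]
ft_force: [-6.9, 0.2, 14.3]
width: 27.5
grasp_force: 30.0
t 7.2667 at [557.28 128.99 196.17] F [-6.34 -0.45 15.01] w 27.562999832255365 30.002564191818237
xyz [ 0.9 79.1  1.5] rot [0. 0. 0.]
pred seat (np.float64(358.23845705780593), np.float64(195.95499278259663)) bar mid (np.float64(340.9394695558249), np.float64(167.5918440573343))
```

View pics/c3.png

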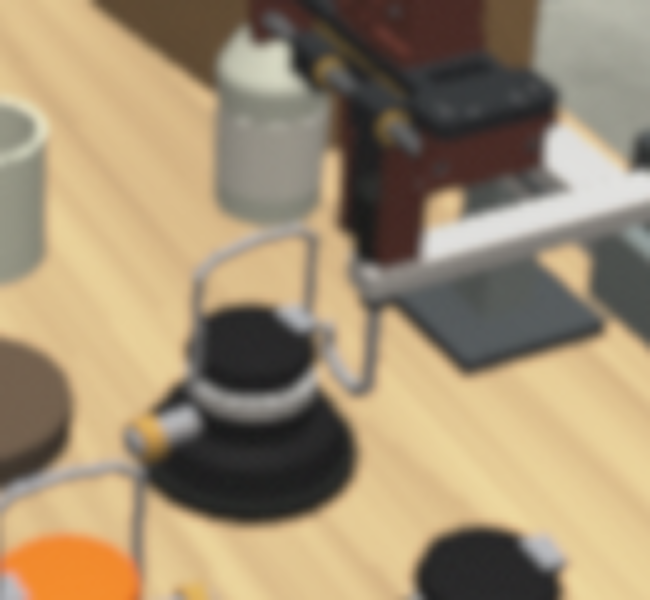

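The seat is at about side (360,197) and the bar's middle at (341,168), both as predicted. The hook's height fits the opening, so I run it in, slowly.

```bash
python3 -m inch '[{"xyz":[1,5,1],"rot":[0,0,0]},{"xyz":[1,13,1],"rot":[0,0,0]},{"xyz":[1,21,1],"rot":[0,0,0]},{"xyz":[1,29,1],"rot":[0,0,0]},{"xyz":[1,37,1],"rot":[0,0,0]},{"xyz":[1,45,1],"rot":[0,0,0]},{"xyz":[1,52,1],"rot":[0,0,0]},{"xyz":[1,59,1],"rot":[0,0,0]},{"xyz":[1,66,1],"rot":[0,0,0]},{"xyz":[1,72,1],"rot":[0,0,0]},{"xyz":[1,77,1],"rot":[0,0,0]},{"xyz":[1,79,1],"rot":[0,0,0]}]'
python3 -m inch '[{"xyz":[0,0,0],"rot":[0,0,0]},{"xyz":[0,0,0],"rot":[0,0,0]}]'
python3 - <<'E'
from h import *
m=snap('side','s4.png');s=cv2.imread('pics/s4.png')
cv2.imwrite('pics/c4.png',cv2.resize(s[120:240,290:420],None,fx=5,fy=5,interpolation=cv2.INTER_CUBIC))
goal((553.5,208,194.7))
E
```

```text
t: 8.27
ee_pos: [554.7, 208.7, 196.0]
orientation: [-0.058, 3.137, 0.002]
ft_force: [-3.5, -0.3, 13.7]
width: 27.6
grasp_force: 30.0
t: 8.43
ee_pos: [554.7, 208.6, 196.0]
orientation: [-0.058, 3.137, 0.002]
ft_force: [-3.4, 1.6, 14.1]
width: 27.7
grasp_force: 30.0
t 8.4833 at [554.68 208.52 196.05] F [-3.56  0.56 14.47] w 27.284676130325145 30.007244646549225
xyz [ 1.2  -0.48  1.34] rot [0. 0. 0.]
```

View pics/c4.png

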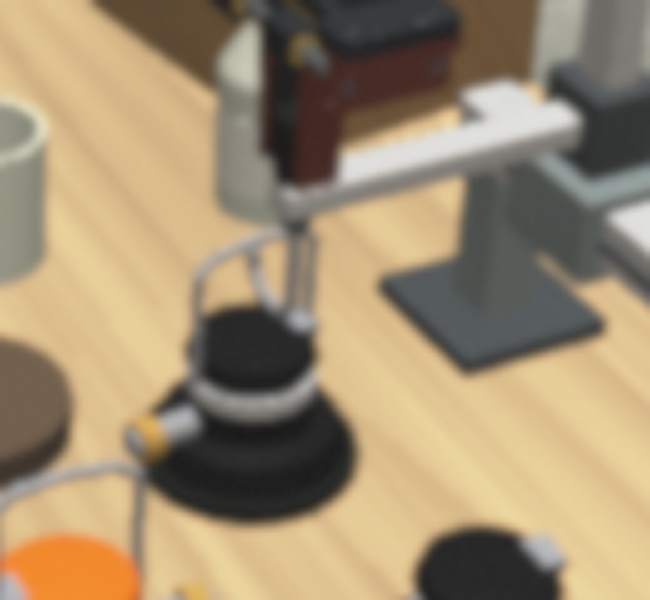

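The hook has passed under the bar: its tip is at crop (253,250), beyond the bail, and the shank at (298,270) is before it. I let it up slowly in the grip.

```bash
python3 -m inch '[{"xyz":[0,0,-6],"rot":[0,0,0]},{"xyz":[0,0,-12],"rot":[0,0,0]},{"xyz":[0,0,-18],"rot":[0,0,0]},{"xyz":[0,0,-24],"rot":[0,0,0]},{"xyz":[0,0,-30],"rot":[0,0,0]},{"xyz":[0,0,-35],"rot":[0,0,0]},{"xyz":[0,0,-39],"rot":[0,0,0]},{"xyz":[0,0,-43],"rot":[0,0,0]},{"xyz":[0,0,-47],"rot":[0,0,0]},{"xyz":[0,0,-51],"rot":[0,0,0]},{"xyz":[0,0,-55],"rot":[0,0,0]},{"xyz":[0,0,-59],"rot":[0,0,0]}]'
python3 -m inch '[{"xyz":[0,0,-5],"rot":[0,0,0]},{"xyz":[0,0,-10],"rot":[0,0,0]},{"xyz":[0,0,-15],"rot":[0,0,0]},{"xyz":[0,0,-20],"rot":[0,0,0]},{"xyz":[0,0,-25],"rot":[0,0,0]},{"xyz":[0,0,-30],"rot":[0,0,0]},{"xyz":[0,0,-34],"rot":[0,0,0]},{"xyz":[0,0,-37],"rot":[0,0,0]},{"xyz":[0,0,-39],"rot":[0,0,0]},{"xyz":[0,0,-39],"rot":[0,0,0]},{"xyz":[0,0,-39],"rot":[0,0,0]},{"xyz":[0,0,-39],"rot":[0,0,0]}]'
python3 - <<'E'
from h import *
m=snap('side','s5.png');s=cv2.imread('pics/s5.png')
cv2.imwrite('pics/c5.png',cv2.resize(s[90:240,280:430],None,fx=4,fy=4,interpolation=cv2.INTER_CUBIC))
goal((553.5,208,294.7))
E
```

```text
t: 9.48
ee_pos: [554.6, 208.2, 253.6]
orientation: [-0.058, 3.138, 0.0]
ft_force: [6.3, -0.3, 3.2]
width: 27.2
grasp_force: 30.0
t: 10.48
ee_pos: [554.5, 208.2, 292.3]
orientation: [-0.058, 3.138, 0.0]
ft_force: [6.3, -0.7, 2.9]
width: 27.6
grasp_force: 30.0
t 10.5333 at [554.55 208.21 292.28] F [ 7.3  -1.11  3.65] w 27.467712260925786 30.00056505203247
xyz [ 1.05 -0.17 -2.42] rot [0. 0. 0.]
```

View pics/c5.png

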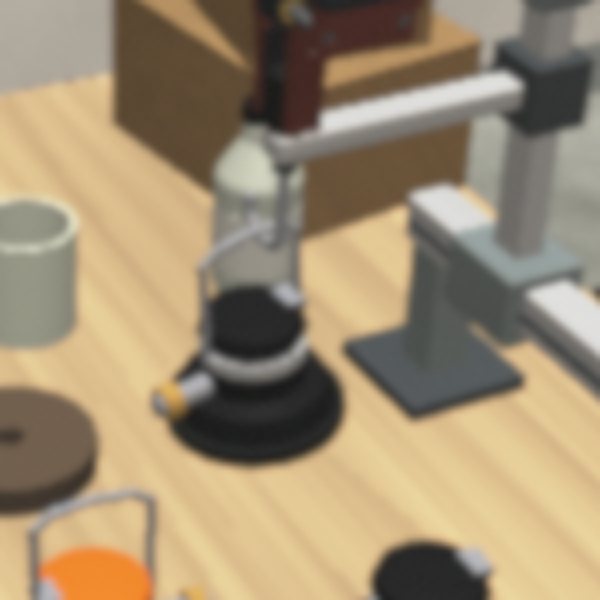

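```bash
python3 -m inch '[{"xyz":[0,0,-2],"rot":[0,0,0]},{"xyz":[0,0,-2],"rot":[0,0,0]},{"xyz":[0,0,-2],"rot":[0,0,0]},{"xyz":[0,0,-2],"rot":[0,0,0]},{"xyz":[0,0,-2],"rot":[0,0,0]},{"xyz":[0,0,-2],"rot":[0,0,0]},{"xyz":[0,0,-2],"rot":[0,0,0]},{"xyz":[0,0,-2],"rot":[0,0,0]}]'
python3 - <<'E'
from h import *
m=ctrl.camera_model('side')
P=lambda x,y:(280+x/4-.4,90+y/4-.4)
for n,q,yy in [('near corner',(203,265),224),('near leg bot',(206,340),224),('far leg bot',(295,290),228),('hook',(275,240),228),('body top',(255,310),226),('pad low edge',(255,460),226)]:
    p,d=ray(m,*P(*q)); print(n,p+d*(yy-p[1])/d[1])
goal((553.5,208,294.7))
E
```

```text
t: 11.2
ee_pos: [554.6, 208.2, 294.2]
orientation: [-0.058, 3.138, 0.0]
ft_force: [6.3, 1.0, 2.3]
width: 27.6
grasp_force: 30.0
near corner [510.34 224.   190.09]
near leg bot [514.41 224.   131.63]
far leg bot [581.41 228.   150.96]
hook [564.08 228.   193.51]
body top [550.91 226.   144.32]
pad low edge [557.11 226.    18.92]
t 11.2 at [554.56 208.24 294.23] F [6.26 0.95 2.26] w 27.59668620158864 30.000478327274323
xyz [ 1.07 -0.2  -0.48] rot [0. 0. 0.]
```

The sander hangs with the hook about 10 mm along the bail from its middle, with a slight lean. Both are inside the limits, so I release.

```bash
python3 -m inch '[{"xyz":[0,0,0],"rot":[0,0,0]},{"xyz":[0,0,0],"rot":[0,0,0]},{"xyz":[0,0,0],"rot":[0,0,0]},{"xyz":[0,0,0],"rot":[0,0,0]},{"xyz":[0,0,0],"rot":[0,0,0]},{"xyz":[0,0,0],"rot":[0,0,0]},{"xyz":[0,0,0],"rot":[0,0,0]},{"xyz":[0,0,0],"rot":[0,0,0]},{"xyz":[0,0,0],"rot":[0,0,0]},{"xyz":[0,0,0],"rot":[0,0,0]}]' 0
python3 -m inch '[{"xyz":[0,0,-10],"rot":[0,0,0]},{"xyz":[0,0,-25],"rot":[0,0,0]},{"xyz":[0,0,-45],"rot":[0,0,0]},{"xyz":[0,0,-65],"rot":[0,0,0]},{"xyz":[0,0,-85],"rot":[0,0,0]},{"xyz":[0,0,-105],"rot":[0,0,0]},{"xyz":[0,0,-125],"rot":[0,0,0]},{"xyz":[0,0,-140],"rot":[0,0,0]},{"xyz":[0,0,-140],"rot":[0,0,0]},{"xyz":[0,0,-140],"rot":[0,0,0]},{"xyz":[0,0,-140],"rot":[0,0,0]},{"xyz":[0,0,-140],"rot":[0,0,0]}]'
for i in 1 2 3 4; do python3 -m inch '[{"xyz":[0,0,0],"rot":[0,0,0]},{"xyz":[0,0,0],"rot":[0,0,0]},{"xyz":[0,0,0],"rot":[0,0,0]},{"xyz":[0,0,0],"rot":[0,0,0]},{"xyz":[0,0,0],"rot":[0,0,0]},{"xyz":[0,0,0],"rot":[0,0,0]},{"xyz":[0,0,0],"rot":[0,0,0]},{"xyz":[0,0,0],"rot":[0,0,0]},{"xyz":[0,0,0],"rot":[0,0,0]},{"xyz":[0,0,0],"rot":[0,0,0]},{"xyz":[0,0,0],"rot":[0,0,0]},{"xyz":[0,0,0],"rot":[0,0,0]}]' |head -2
python3 - <<'E'
from h import *
import os
snap('side','v.png'); os.path.exists('pics/vp.png') and print('diff',np.abs(cv2.imread('pics/v.png')[90:230,310:370].astype(int)-cv2.imread('pics/vp.png')[90:230,310:370]).mean())
os.rename('pics/v.png','pics/vp.png'); s=cv2.imread('pics/vp.png')
cv2.imwrite('pics/c6.png',cv2.resize(s[90:290,270:430],None,fx=3,fy=3,interpolation=cv2.INTER_CUBIC))
E
done
```

```text
t: 12.03
ee_pos: [553.0, 208.4, 293.7]
orientation: [0.059, -3.141, -0.0]
ft_force: [-0.2, 0.0, -0.7]
width: 87.2
grasp_force: 0.0
t: 13.03
ee_pos: [552.5, 208.2, 432.3]
orientation: [0.058, -3.139, 0.001]
ft_force: [0.1, -0.6, 0.2]
width: 87.5
grasp_force: 0.0
t: 14.03
ee_pos: [553.1, 208.3, 433.7]
t: 15.08
ee_pos: [553.1, 208.3, 433.7]
diff 0.4032142857142857
t: 16.13
ee_pos: [553.1, 208.4, 433.7]
diff 0.4192063492063492
t: 17.18
ee_pos: [553.1, 208.4, 433.7]
diff 0.4036904761904762
```

View pics/c6.png

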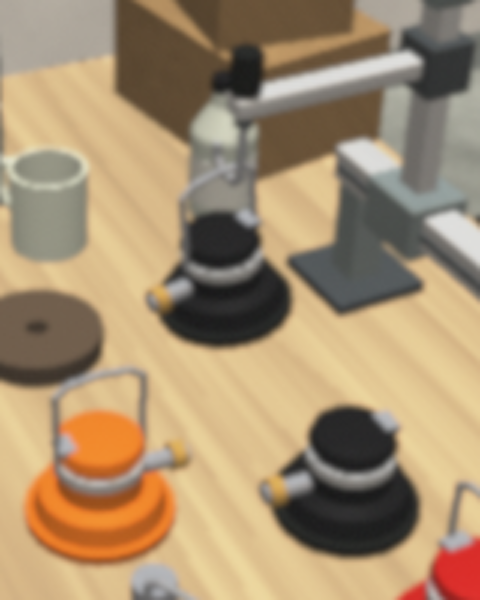

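The gripper is clear, and the sander hangs still by its bail, with the hook at crop (240,175). The spare at (350,470) has not moved, so I hand in.

```bash
python3 -c "from workcell import ctrl; print(ctrl.close_job())"
```

```text
the job is handed in; nothing more can be done
None
```

I handed the job in at about 17 s: the last picture shows the bailed sander hanging still on the hook clear of the bench, the gripper clear of everything and the spare unmoved; no verdict came back.

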